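# Start the jar turntable from its console

## Task

Start the jar turntable from the console in front of you with the closed fingertips: first switch the rocker on by pressing its raised end fully down, then push the round plunger fully home, and last press the long bar fully down and keep it held; the program finishes while still holding the bar down. Work in that order, leave the square plunger alone, and do not pick up or disturb the jar on the turntable or anything else lying about.

Things in the scene. Friction and masses are not known exactly. Their poses are not given: they have to be found in the camera images.
- console: dark flat base plate fixed to the table, 104 x 292 x 12 mm, carrying four white control modules in a row along its y; origin at the centre of its underside on the table, x pointing away from the robot, y to the left along the row, z up
- module_rocker: a white control module, 90 x 64 x 38 mm, one of four equal ones fixed side by side on the console (70 mm apart, in any order); origin at the centre of its underside, 12 mm above the table; x along its 90 mm side, pointing away from the robot, y along the row, z up. It carries the rocker
- module_round: a white control module, 90 x 64 x 38 mm, one of four equal ones fixed side by side on the console (70 mm apart, in any order); origin at the centre of its underside, 12 mm above the table; x along its 90 mm side, pointing away from the robot, y along the row, z up. It carries the round plunger
- module_square: a white control module, 90 x 64 x 38 mm, one of four equal ones fixed side by side on the console (70 mm apart, in any order); origin at the centre of its underside, 12 mm above the table; x along its 90 mm side, pointing away from the robot, y along the row, z up. It carries the square plunger
- module_bar: a white control module, 90 x 64 x 38 mm, one of four equal ones fixed side by side on the console (70 mm apart, in any order); origin at the centre of its underside, 12 mm above the table; x along its 90 mm side, pointing away from the robot, y along the row, z up. It carries the long bar
- rocker_wing (a point): point on top of the wing of the black vee-shaped rocker (60 mm along the module's x, 28 mm wide) that is raised when off, the one nearer the robot: 22 mm from the pivot, 8 mm from the wing's end. Off, the wing rises 17 degrees towards the robot and this point is about 70 mm above the table; fully on, the wing lies level at 64 mm and the other wing is raised
- rocker (a joint): pivot along the module's y, at its centre, 64 mm above the table; rocker angle (rad): 0 = off (it starts at 0 to 0.05), 0.30 = fully on. Held by friction (about 2 N at the point rocker_wing), it stays where it is left; it has a hard stop at 0.30
- round_top (a point): centre of the top face of the black round plunger, 34 mm in diameter, in the centre of its module; out, the top is 70 mm above the table, home 60 mm (the collar round it is at 53.5 mm)
- round_plunger (a joint): how far the round plunger is pushed in (m): 0 = out (it starts at 0 to 0.002), 0.010 = fully home, a hard stop. Pushing takes about 3 N; it stays where it is left
- square_top (a point): centre of the top face of the black square plunger, 40 x 40 mm, in the centre of its module, 70 mm above the table; it is to be left alone
- square_plunger (a joint): how far the square plunger is pushed in (m): 0 = out, 0.010 = home; about 3 N moves it and it stays where it is left
- bar_top (a point): centre of the top face of the long black bar, 54 mm along the module's y (crosswise, along the row) and 22 mm wide, in the centre of its module; up, the top is 70 mm above the table, fully down 62 mm (its collar is at 53.5 mm)
- bar (a joint): how far the bar is pressed down (m): 0 = up, 0.008 = fully down, a hard stop. A spring pushes it back up when it is let go; holding it fully down takes about 4 N
- turntable: jar turntable to the right of the console, fixed: a grey base 126 x 126 x 16 mm with a round plate 112 mm across whose top is 25 mm above the table; origin at the centre of its underside
- table_jar: closed jar, 66 mm across and 91 mm high, standing on the turntable; origin at the centre of its underside
- tally_counter: round hand tally counter lying to the left of the console, case 46 mm across, 22 mm high
- marker_black: marker pen, 138 mm long, 19 mm thick, lying in front of the console near the table's edge
- loose_cap_0: jar cap, 63 mm across, 14 mm high, lying behind the turntable
- jar_13: closed jar, 66 mm across, 91 mm high, standing behind the turntable; origin at its underside
- label_roll: roll of labels, 69 mm across, 40 mm high, standing on its end far left
- empty_jar: open glass jar, 66 mm across, 87 mm high, standing far left, near the controller; origin at its underside

How it is judged:
By the outcome, as a careful person would: the job done as asked, in the order asked, and still so for the second after the job is handed in, while the arm keeps its last pose, push and grip.
It also fails if it takes over 45 s, if anything falls off the work surface, if the arm or the gripper's body presses on something with over 40 N, if the wrist force passes 120 N, or if a joint passes its speed limit or range.

## Robot

A 6-joint arm with a two-finger parallel gripper is mounted at the origin on a cart in front of the work surface, level with it; the furniture and walls round the work are solid. World frame = base frame: x ahead of the robot, y to its left, z up, the work surface at z = 0. Lengths are in mm, angles in degrees, forces in N, time in s.
With the tool pointing down it reaches from about 275 to 825 mm from the base axis. Payload 4.9 kg.
Tool frame: the origin (TCP) lies at the very end of the fingers, on their centre line; the grasp point (between the pads) lies 19 mm behind it; z points along the fingers, y is the direction in which the jaws open and shut (so a half turn about z gives the same grasp; the last joint's range is limited). The gripper opens to 85 mm and grips with 20 to 120 N. Pads are 22 mm wide; open, the fingers measure 114 mm over their backs; the gripper's body (76 mm by 85 mm) begins 54 mm behind the grasp point. The pads swing forward as they close: fully open they stand 13 mm farther back than shut.
Start: joints at [58.774, 18.69, -11.035, 60.275, 0, 82.311], TCP at [219.635, 504.261, 231.281] pointing down, gripper open.
Joint ranges: [-152.03, 152.03], [-55.5, 102.48], [-74.3, 77.21], [-110.64, 120.58], [-84.22, 78.4], [-180, 180]. Speed limits (degrees/s): [147.25, 147.25, 180, 180, 180, 180].

## Interface

Orientations are given as [roll, pitch, yaw] about the fixed x, y, z axes, in that order (R = Rz(yaw) Ry(pitch) Rx(roll)).
In Python, from cell import move_ptp, servo_line, movej, gripper_open, grasp, sleep, ik, capture, Unreachable, job_done, current_time_s, current_joints, current_joint_velocities, current_effort, current_tcp_pos, current_ee_rot, current_ft_force, current_moment, current_opening gives the robot as it stands. Calls block until the motion is done:
- move_ptp(position, orientation): joint-space move of the TCP to a pose.
- servo_line(position, attitude=None, feed=150, guard=None): straight line of the TCP; attitude=None keeps the orientation; feed is the mean speed in mm/s. With guard (N) it stops when the force on the tool has changed by that much, and returns True; else False.
- movej(angles): joint-space move.
- gripper_open() and grasp(strength=None): open the fingers fully, or close them until they stop; strength is the grip in N (None keeps the last).
- sleep(seconds).
- ik(position, orientation): joint angles nearest the present ones, or None.
- capture(name): name is "scene" or "top"; returns a dict with "image" (400x640x3 uint8, red, green, blue), "depth" (400x640 float32, mm along the optical axis (not along the pixel's ray), 0 where there is no reading), "fov_y" (degrees; the focal length in pixels is half the picture's height over the tangent of half this angle, whatever the lens; pixels are square), "cx", "cy" (the principal point, pixels), "rvec" (rotation vector, rad) and "tvec" (3), from world to camera coordinates, as OpenCV has them. Camera axes: x right, y down, z forward; pixel columns grow to the right and rows downward; lengths in mm; the calibration is good to about 2 mm. A picture is of the moment at which its call begins.
A pose or a line that the arm cannot do raises Unreachable and nothing moves.
- job_done(): hands the job in, once; it reports no verdict.
Readings, each from a call of its own:
- current_time_s(): time.
- current_joints(): joint angles.
- current_joint_velocities(): joint speeds.
- current_effort(): joint torques, N m.
- current_tcp_pos(): TCP position.
- current_ee_rot(): TCP orientation.
- current_ft_force(): force on the tool from outside, world axes, zero at the start.
- current_moment(): the same for the moment, N m.
- current_opening(): finger opening in mm.
Only numpy, scipy, OpenCV 4.12 (cv2) and the standard library are available. Lean on these libraries where they do the work, as an engineer would, in place of code of your own. Each camera call takes 0.05 s, during which the arm holds its last target. There are 200 camera calls.

## Working session

There is one attempt and no reset: what is moved stays moved. The work goes in short steps, each a Python script; the robot and the scene stay as the last script left them, time stands still between calls to the robot, and variables do not carry over. Pictures are saved under pics/ and viewed, about 8 in all and at most 12, crops included, and the job is handed in when it is done.

```bash
mkdir -p pics; cat > h.py <<'E'
import numpy as np, cv2
from cell import *
def snap(n):
    c=capture(n); np.savez(f'pics/{n}.npz',**c); return c
def world(c,u,v,z=None):
    """pixel -> world by depth, or by intersecting plane z"""
    f=200/np.tan(np.radians(float(c['fov_y'])/2)); R=cv2.Rodrigues(np.array(c['rvec'],float))[0]; t=np.array(c['tvec'],float).ravel()
    d=np.array([(u-c['cx'])/f,(v-c['cy'])/f,1]); o=-R.T@t; w=R.T@d
    s=float(c['depth'][int(round(v)),int(round(u))]) if z is None else (z-o[2])/w[2]
    return o+s*w
E
python3 - <<'E'
from h import *
for n in('top','scene'):
    c=snap(n); cv2.imwrite(f'pics/{n}.png',c['image'][:,:,::-1]); print(n,c['fov_y'],c['cx'],c['cy'],c['rvec'],c['tvec'])
E
```

```text
top 56.93286159213645 321.7590906810017 197.1959223864278 [ 2.12752828 -2.11819364  0.14804093] [  41.25843401  550.2262522  1123.89673746]
scene 43.62783732892998 322.5912478111237 193.23439280997903 [ 1.88087947 -1.39383153  0.63259994] [-130.7142964   387.29288276 1552.74297714]
```

View pics/top.png

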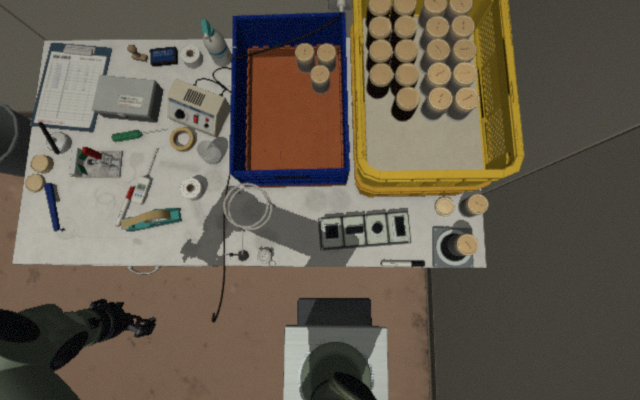

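View pics/scene.png

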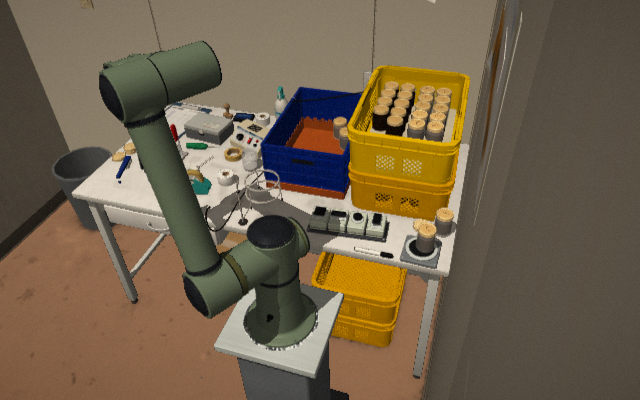

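The top view shows the console at about u 318–411, v 211–250. From left to right the modules look like square, bar, round and rocker. I'll enlarge that area.

```bash
python3 - <<'E'
import cv2
a=cv2.imread('pics/top.png')[205:255,313:417]; b=cv2.imread('pics/scene.png')[195:250,300:400]
a=cv2.resize(a,None,fx=7,fy=7,interpolation=cv2.INTER_CUBIC)
for i in range(0,104,10): cv2.putText(a,str(313+i),(i*7,10),0,.35,(0,0,255),1); cv2.line(a,(i*7,12),(i*7,20),(0,0,255))
for i in range(5,50,5): cv2.putText(a,str(205+i),(0,i*7+4),0,.35,(0,0,255),1)
cv2.imwrite('pics/topc.png',a)
cv2.imwrite('pics/scenec.png',cv2.resize(b,None,fx=7,fy=7,interpolation=cv2.INTER_CUBIC))
E
```

```text
(no output)
```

View pics/topc.png

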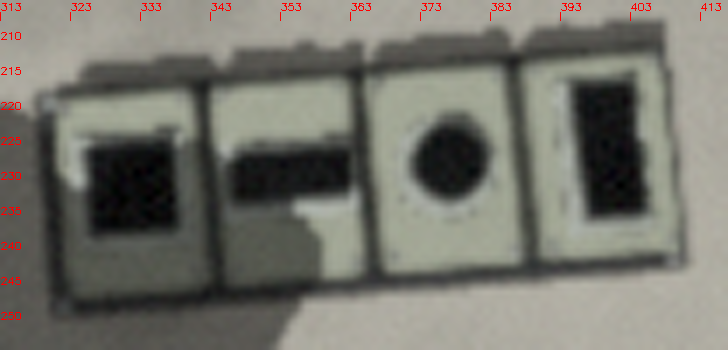

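View pics/scenec.png

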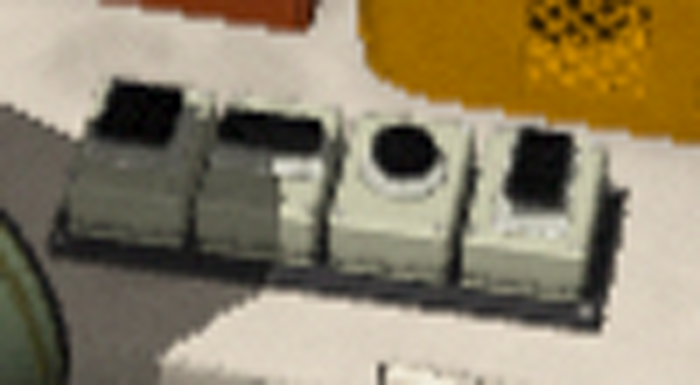

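Both crops agree on the order. Top-face centres in the enlarged crop are square (132,188), bar (291,174), round (450,161) and rocker (610,150).

```bash
python3 - <<'E'
from h import *
np.set_printoptions(precision=1,suppress=True)
T=dict(np.load('pics/top.npz'));S=dict(np.load('pics/scene.npz'))
R=cv2.Rodrigues(T['rvec'])[0];print('cam',-R.T@T['tvec'])
g=lambda X,Y:(313+(X+.5)/7-.5,205+(Y+.5)/7-.5)
P=[]
for n,X,Y,z in(('sq',132,188,70),('bar',291,174,70),('rnd',450,161,70),('rock',610,150,68)):
    w=world(T,*g(X,Y),z);P.append(w);print(n,w,'depth',world(T,*g(X,Y)))
for n,X,Y,z in(('sq',140,113,70),('bar',270,133,70),('rnd',406,152,70),('rock',540,168,68)):
    u,v=300+(X+.5)/7-.5,195+(Y+.5)/7-.5;print('scene',n,world(S,u,v,z),'depth',world(S,u,v))
for X,Y in((40,90),(60,313),(685,265),(665,35)): print('base corner',world(T,*g(X,Y),12))
for X,Y in((522,75),(663,52),(683,258),(538,270)): print('rocker module corner',world(T,*g(X,Y),50))
d=P[3]-P[0];print(np.linalg.norm(d[:2]),'yaw',np.degrees(np.arctan2(d[0],-d[1])))
print(current_joints(),current_ft_force(),current_time_s())
E
```

```text
cam [ 357.2   12.4 1199.9]
sq [440.   12.8  70. ] depth [440.1  12.8  69.5]
bar [446.4 -56.6  70. ] depth [446.3 -56.5  72.2]
rnd [ 452.4 -125.8   70. ] depth [ 452.6 -126.1   68.3]
rock [ 457.7 -195.8   68. ] depth [ 458.1 -196.7   63.1]
scene sq [437.6  11.1  70. ] depth [436.7  10.8  70.9]
scene bar [441.4 -58.7  70. ] depth [441.9 -58.5  69.5]
scene rnd [ 446.7 -130.1   70. ] depth [ 450.3 -129.2   66.6]
scene rock [ 456.  -198.6   68. ] depth [ 458.1 -198.2   66. ]
base corner [489.3  55.4  12. ]
base corner [387.2  45.5  12. ]
base corner [ 410.5 -238.5   12. ]
base corner [ 515.9 -232.8   12. ]
rocker module corner [ 492.6 -161.    50. ]
rocker module corner [ 503.1 -223.8   50. ]
rocker module corner [ 411.9 -229.7   50. ]
rocker module corner [ 406.3 -166.    50. ]
209.27664539248386 yaw 4.845180853124657
[ 58.8  18.7 -11.1  60.3   0.   82.3] [-0.4 -0.2 -0.1] 0.1
```

Console yaw is about 4.85°, and the two cameras agree to a few mm. Next: close the fingers in the air, hover over the rocker, and press its near wing with a force guard.

```bash
cat >> h.py <<'E'
YAW=4.85; X=np.array([np.cos(np.radians(YAW)),np.sin(np.radians(YAW))])
BAR,RND,ROCK=np.array([445,-57.5]),np.array([450.5,-127.3]),np.array([457,-197])
RPY=[180,0,YAW]
def show(m): print(m,np.round(current_tcp_pos(),1),np.round(current_ft_force(),1),round(current_time_s(),1))
def press(xy,ztop,zmin,guard):
    servo_line([*xy,ztop+6],feed=120); show('above')
    hit=servo_line([*xy,zmin],feed=15,guard=guard); show(f'hit={hit}')
E
python3 - <<'E'
from h import *
grasp(20); print(current_opening(), ik([*ROCK,150],RPY))
p=ROCK-21.5*X
move_ptp([*p,150],RPY); show('hover')
press(p,73,60,15)
E
```

```text
-0.10244988943897376 [-31.82445301  17.4470852  -25.73181276  46.82110204   0.
 143.32554699]
hover [ 435.9 -198.3  150.1] [-0.2  0.8  0. ] 3.5
above [ 436.  -198.9   79.4] [0.5 0.1 1. ] 4.2
hit=True [ 435.3 -198.9   63.9] [-1.3  1.5  7.4] 5.2
```

The guard tripped at z = 63.9, which matches the rocker's 64 mm stop. I'll retract and check before going on.

```bash
python3 - <<'E'
from h import *
p=ROCK-21.5*X
servo_line([*p,150]); move_ptp([*(RND-90*X),170],RPY); show('clear')
c=snap('scene'); b=c['image'][195:250,300:400,::-1]; t=snap('top'); a=t['image'][205:255,313:417,::-1]
f=lambda i:cv2.resize(i,(700,290),interpolation=cv2.INTER_CUBIC)
cv2.imwrite('pics/after_rocker.png',np.vstack([f(b),f(a)]))
E
```

```text
clear [ 360.1 -134.3  169.5] [-0.1 -0.2 -0.2] 6.4
```

View pics/after_rocker.png

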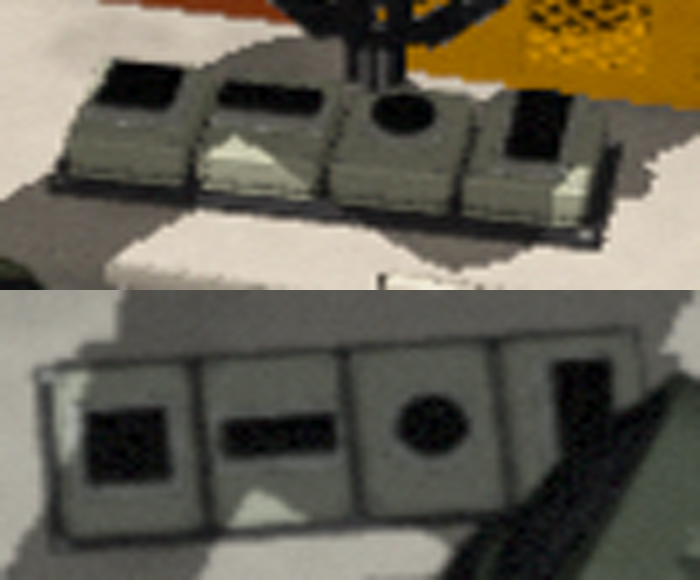

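In the scene crop, the rocker's near end has dropped about 1 px and its far end has risen, so it is on. Everything else is unchanged. Round plunger next.

```bash
python3 - <<'E'
from h import *
move_ptp([*RND,150],RPY)
press(RND,70,57,18)
sleep(.2); show('round')
servo_line([*RND,150]); show('up')
move_ptp([*BAR,130],RPY)
press(BAR,70,59,18)
sleep(.5); show('bar')
E
```

```text
above [ 450.6 -127.6   76.6] [0.  0.2 0.3] 7.7
hit=True [ 450.6 -127.3   60. ] [-0.3  0.7  6.6] 8.7
round [ 450.5 -127.3   60. ] [-2.  -0.2  6.4] 8.9
up [ 450.  -127.1  149.2] [0.9 0.5 0.4] 9.7
above [445.3 -58.1  76.2] [-0.   0.2 -0.1] 10.7
hit=True [445.2 -57.5  61.7] [-2.7  0.7 11.3] 11.6
bar [445.2 -57.5  61.7] [-2.1  0.3 11.2] 12.1
```

The round plunger stopped at 60.0 mm (home) and the bar at 61.7 mm (stop is 62), held with 11 N. I'll take one last look while still holding.

```bash
python3 - <<'E'
from h import *
c=snap('scene'); cv2.imwrite('pics/final.png',cv2.resize(c['image'][175:270,290:460,::-1],(800,447),interpolation=cv2.INTER_CUBIC))
show('hold')
E
```

```text
hold [445.2 -57.5  61.7] [-2.4  1.6 10.5] 12.2
```

View pics/final.png

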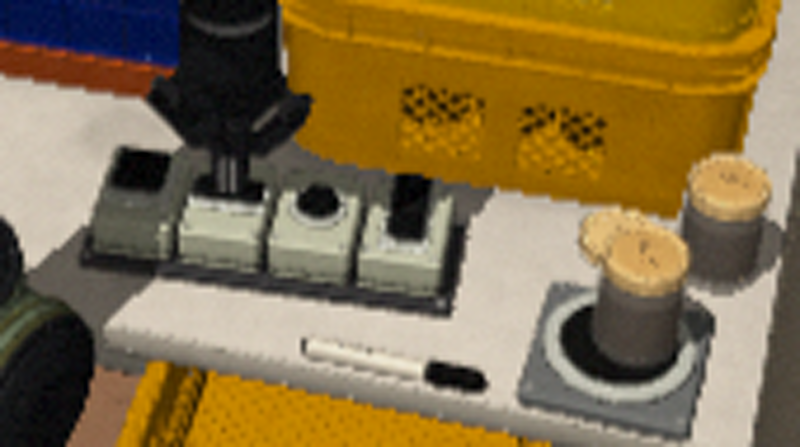

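The picture shows the fingertips on the bar at about (230,185), the round plunger down at (318,200) and the rocker's far end raised at (410,185). The jar, marker and loose cap are where they were.

```bash
python3 -c "
from h import *
job_done(); show('end')"
```

```text
the job is handed in; nothing more can be done
the job is handed in; nothing more can be done
```

The job is handed in at about 12 s on the robot's clock, with the closed fingertips still holding the bar fully down. I worked in the order asked:

| Step | Where the fingertips stopped | Stated end position |
|---|---|---|
| Rocker, raised end pressed down | 63.9 mm | 64 mm |
| Round plunger pushed home | 60.0 mm | 60 mm |
| Long bar pressed and held | 61.7 mm, holding about 11 N | 62 mm, about 4 N needed |

- **Last checks:** the final picture showed the rocker on, the round plunger down and the fingertips on the bar. The jar, marker and loose cap near the console looked undisturbed. I never went over the square plunger, and it looked unchanged.
- **Disagreements:** the two cameras differed by up to about 6 mm on control positions, so I used values in between. No check failed.
- **Not checked:** the forces left after the guard stops were 6–11 N. The peak wrist force was not logged, but the guards were set at 15–18 N.

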